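# Walk the vial block round and dock it on the sampler fence

### The arm

A 6-joint arm with a two-finger parallel gripper is mounted at the origin on the work surface. World frame = base frame: x ahead of the robot, y to its left, z up, the work surface at z = 0. Lengths are in m, angles in rad, forces in N, time in s.
With the tool pointing down it reaches from about 0.325 to 0.925 m from the base axis. Payload 3.1 kg.
Tool frame: the origin (TCP) lies at the very end of the fingers, on their centre line; the grasp point (between the pads) lies arm.grip_depth behind it (arm.grip_depth is the distance from the TCP to the grasp point, in m); x points along the fingers, y is the direction in which the jaws open and shut, and the axes are right-handed (so a half turn about x gives the same grasp; the last joint's range is limited). The gripper opens to 85 mm and grips with 20 to 120 N. Pads are 22 mm wide; open, the fingers measure 114 mm over their backs; the gripper's body (76 mm by 85 mm) begins 54 mm behind the grasp point. The pads swing forward as they close: fully open they stand 13 mm farther back than shut.
Start: joints at [1.079, 0.217, 1.613, -0, 1.311, -0.112], TCP at [0.232, 0.58, 0.231] pointing down, gripper open.
Joint ranges: [-2.75, 2.75], [-0.78, 2.1], [0.31, 2.55], [-1.13, 4.27], [0.13, 2.63], [-2.58, 2.58]. Speed limits (rad/s): [2.79, 2.79, 3.14, 3.14, 3.14, 3.14].

### API

Orientations are given as a unit quaternion [x, y, z, w].
In Python, from rig import arm gives the robot as it stands. The module is installed in compiled form; this text tells all that it offers.
- The arm moves only by the tool drive_tool, never from a script. Its argument "rows" is a list of rows, each an object with "dp": the shift along the tool's x, y, z each as a share of 400 mm, from -1 to 1, a list of three; "rot": the turn, a rotation vector about the tool's x, y, z each as a share of 0.5 rad, from -1 to 1, a list of three; "jaw": the opening, from 0 (shut) to 1 (fully open). In form: [{"dp": [dx, dy, dz], "rot": [rx, ry, rz], "jaw": jaw}, ...]. A call has 1 to 20 rows; each row is the pose to reach, as a shift and turn from the pose measured when the call began, along the tool's axes at that moment; what a row does not reach only later rows make up. A row lasts 1/10 s, in which the tool goes at most 50 mm and 8.59 degrees, less where a joint would pass 70% of its speed; a pose out of reach is approached as far as the arm can. A call with a number of a shift or a turn outside -1 to 1 is refused whole. A call with a gripper value outside its range is refused whole. The fingers move at their own pace and stop on an object; "grip_force" is the grip in N (left out, the last holds). Time passes only in rows, so rows that repeat a pose let the fingers close. It gives the time, the measured TCP pose, the force and the opening at its end, in the units of the state.
- arm.sense(): the state, without advancing time (a new reading comes with each control period).
- arm.camera(name): name is "scene" or "side" or "wrist"; returns (picture, depth): 400x640x3 uint8, red, green, blue; 400x640 float32, m along the optical axis (not along the pixel's ray), 0 where there is no reading.
- arm.camera_params(name): a dict with "mtx" (3x3 intrinsics, pixels), "R" (3x3) and "t" (3): a world point X has camera coordinates R X + t. Camera axes: x right, y down, z forward; pixel columns grow to the right and rows downward; lengths in m; the calibration is good to about 2 mm. A picture is of the moment at which its call begins: read the wrist's pose just before it. camera_params takes no time and is no camera call; for the wrist camera it gives the pose at the moment of the call.
- arm.close_job(): hands the job in, once; it reports no verdict.
Trained networks look in the newest picture that a camera, given by its name, has taken for a name from the list of things; names that differ only in an ending like _2 or _b are one class to them, and where a whole thing is asked for, a point or a joint stands for the part that bears it (a point fixed in the world has none). Each returns a list of dicts, best first, with "confidence" (0 to 1); they miss things now and then, are a little off and sometimes report something else, mostly with a low value. They report only what shows in the picture. A call takes as long as a camera call. They do not tell look-alikes from the thing itself.
- arm.outline_of(name, camera): "region" (400x640 bool, what is visible of it).
- arm.landmark_of(name, camera): "at" ([x, y, z] in m, in world coordinates, good to about 4 mm: a listed point, or the origin of a listed thing).
The state is a dict: "t": time; "joint_pos": joint angles; "joint_velocities": joint speeds; "joint_torque": joint torques, N m; "position": TCP position; "orientation": TCP orientation; "ft_force": force on the tool from outside, world axes, zero at the start; "ft_torque": the same for the moment, N m; "finger_gap": finger opening in m.
Only numpy, scipy, OpenCV 4.12 (cv2) and the standard library are available. Lean on these libraries where they do the work, as an engineer would, in place of code of your own. Each camera call takes 0.05 s, during which the arm holds its last target. There are 200 camera calls.

### The job

The heavy vial block stands turned the wrong way on the sampler's deck. Without gripping or lifting it, walk it round roughly on the spot with fingertip pushes at alternate corners until one of its long sides faces the fence; then push it flat up to the fence so that its two brass pads meet the fence's two brass contacts. Do not run a corner of it into the fence, keep off the vial caps, leave the vial, tub, bottle and spanner undisturbed, and move clear at the end.

Things in the scene. Friction and masses are not known exactly. Their poses are not given: they have to be found in the camera images.
- deck: Fixed grey metal plate on the bench, level, its top 10 mm above the bench, with the back fence along its far side and behind that a white controller box, 36 mm high (x = 141 to 251 mm, y to 135 mm either side). Origin: at bench height; the plate reaches x = -160 to +140 mm, y = -210 to +210 mm. x points square to the fence, z up. Deck and fence stand elsewhere and turned each time.
- fence: Fixed fence on the deck: aluminium bar 250 mm long (y), 12 mm thick, 24 mm high; black contact housing behind its middle (70 mm wide, 36 mm out, 28 mm high); two brass contacts 7 mm wide, 20 mm either side of the middle. Origin: at the deck's top, middle of the face the block goes against, 100 mm from the deck's origin. x points into the bar, square to that face; z up.
- block: Loose aluminium block, about 0.9 kg, 88 mm (x) by 114 mm (y, the long sides) by 42 mm high. It slides on the deck. Origin: centre of its underside. Both long sides are alike, either may go to the fence: each has a black strip with two brass pads 26 mm wide, 20 mm either side of its middle. Docked, its origin is at x = -44 mm, y = 0, z = 0 in the fence's frame.
- vials: The blue vial caps in the top of the block, fixed in it, 11 mm across, 7 mm high, up to 33 mm (x) and 46 mm (y) from the block's middle. Origin: centre of the block's top face, axes as the block's. Not to be pushed, pressed or gripped.
- headspace_vial: Bystander: a loose glass vial with a crimped cap, 22 mm in diameter, 72 mm tall, standing on one end of the deck. Origin: centre of its underside.
- septa_tub: Bystander: a loose white tub with an orange lid, 47 mm in diameter, 48 mm tall, standing on the other end of the deck. Origin: centre of its underside.
- solvent_bottle: Bystander: a loose amber bottle with a blue cap, 56 mm in diameter, 115 mm tall, standing on the bench beside the deck. Origin: centre of its underside.
- spanner: Bystander: a loose steel spanner, 150 mm long, lying on the bench beside the deck. Origin: middle of its underside.
Things that resemble listed ones, but are neither listed nor needed, are in the scene too. Leave any red look-alike of the block alone.

How it is judged:
By the outcome, as a careful person would: the job done as asked, in the order asked, and still so for the second after the job is handed in, with the robot touching nothing.
It also fails if it takes over 72 s, if anything falls off the work surface, if the arm or the gripper's body presses on something with over 40 N, if the wrist force passes 120 N, or if a joint passes its speed limit or range.

## Working session

There is one attempt and no reset: what is moved stays moved. The work goes in short steps, Python scripts to look and compute and a tool call to move; the robot and the scene stay as the last step left them, time stands still between calls to the robot, and variables do not carry over. Pictures are saved under pics/ and viewed, about 8 in all and at most 12, crops included, and the job is handed in when it is done.

Besides the shell and the picture viewer there is one more tool, called after "Request:" as name([rows], argument=value, ...), one row to a line, values as JSON. drive_tool: Moves the arm, as the interface text tells. Shift numbers are shares of 400 mm and turn numbers shares of 0.5 rad, none past 1 either way. Its arguments: {"type":"object","properties":{"rows":{"type":"array","items":{"type":"object","properties":{"dp":{"type":"array","items":{"type":"number","minimum":-1,"maximum":1}},"rot":{"type":"array","items":{"type":"number","minimum":-1,"maximum":1}},"jaw":{"type":"number"}}}},"grip_force":{"type":"number"}},"required":["rows"]}

```bash
mkdir -p pics
cat > h.py <<'E'
import numpy as np, cv2
from rig import arm
from scipy.spatial.transform import Rotation as Ro
def snap(c,f=None):
    P=arm.camera_params(c); im,d=arm.camera(c)
    if f: cv2.imwrite('pics/'+f,im[:,:,::-1])
    return im,d,P
def cloud(d,P):
    v,u=np.indices(d.shape); K=P['mtx']
    X=np.stack([(u-K[0,2])/K[0,0]*d,(v-K[1,2])/K[1,1]*d,d],-1)
    return (X-P['t'])@P['R']
def proj(X,P):
    c=np.asarray(X)@P['R'].T+P['t']; q=c@P['mtx'].T; return q[...,:2]/q[...,2:]
E
python3 - <<'E'
from h import *
s=arm.sense(); print({k:np.round(v,3) for k,v in s.items()}, arm.grip_depth)
for c in ['scene','side']:
    im,d,P=snap(c,c+'0.png'); print(c,'cam at',np.round(-P['R'].T@P['t'],3))
    for n in ['block','deck','fence','vials','headspace_vial','septa_tub','solvent_bottle','spanner']:
        print(n,[(np.round(r['at'],3).tolist(),round(r['confidence'],2)) for r in arm.landmark_of(n,c)])
E
```

```text
{'t': np.float64(0.0), 'joint_pos': array([ 1.079,  0.218,  1.615,  0.   ,  1.311, -0.112]), 'joint_velocities': array([-0.   , -0.001,  0.002,  0.002, -0.   , -0.002]), 'joint_torque': array([-1.0000e-03, -3.9684e+01, -3.0386e+01, -0.0000e+00,  9.0000e-03,
        0.0000e+00]), 'position': array([0.231, 0.58 , 0.23 ]), 'orientation': array([ 0.133,  0.695, -0.134,  0.694]), 'ft_force': array([ 0.053, -0.155,  0.31 ]), 'ft_torque': array([ 0.031, -0.022, -0.047]), 'finger_gap': np.float64(0.086)} 0.0187
scene cam at [1.094 0.459 0.577]
block [([0.575, 0.012, 0.012], 0.96), ([0.257, -0.256, -0.003], 0.9), ([0.61, 0.348, -0.001], 0.87), ([0.695, -0.041, 0.01], 0.62), ([0.426, 0.361, -0.002], 0.55)]
deck [([0.598, -0.018, -0.0], 0.73)]
fence [([0.699, -0.044, 0.007], 0.92)]
vials [([0.424, 0.36, 0.046], 0.85), ([0.256, -0.256, 0.038], 0.72), ([0.612, 0.349, 0.043], 0.57), ([0.573, 0.01, 0.049], 0.53)]
headspace_vial [([0.709, 0.134, 0.009], 0.57)]
septa_tub [([0.619, -0.215, 0.007], 0.96)]
solvent_bottle [([0.701, 0.227, -0.001], 0.58)]
spanner [([0.444, -0.261, 0.001], 0.83)]
side cam at [-0.021 -0.646  1.044]
block [([0.578, 0.015, 0.011], 0.93), ([0.427, 0.358, 0.001], 0.76), ([0.257, -0.254, -0.002], 0.64), ([0.612, 0.349, 0.002], 0.63)]
deck [([0.599, -0.022, 0.004], 0.78)]
fence [([0.697, -0.046, 0.01], 0.67)]
vials [([0.255, -0.254, 0.044], 0.62), ([0.422, 0.353, 0.047], 0.53), ([0.608, 0.348, 0.043], 0.52), ([0.572, 0.014, 0.052], 0.46)]
headspace_vial [([0.708, 0.137, 0.012], 0.64)]
septa_tub [([0.617, -0.212, 0.012], 0.61)]
solvent_bottle [([0.704, 0.226, 0.002], 0.95)]
spanner [([0.443, -0.261, 0.004], 0.89)]
```

View pics/scene0.png

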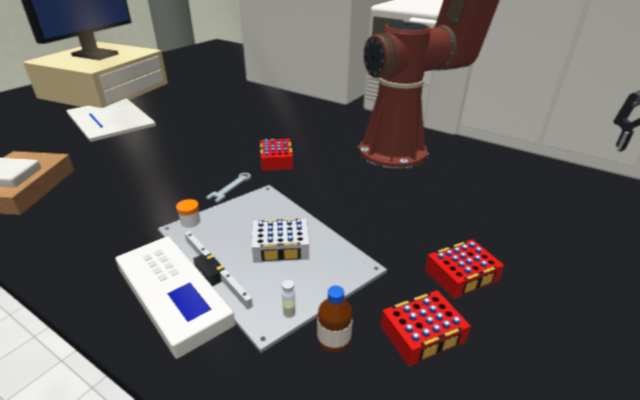

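View pics/side0.png

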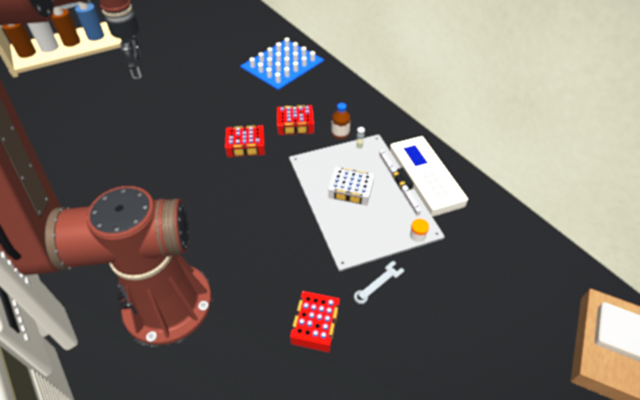

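The block is the white one at scene px (280,238) and side px (352,184). The red look-alikes stand apart from it. Next I fit poses from depth.

```bash
cat >> h.py <<'E'
def rect(X,m):
    pts=X[m][:,:2]; r=cv2.minAreaRect((pts*1000).astype(np.float32)); return r,len(pts)
E
python3 - <<'E'
from h import *
for c in ['scene','side']:
    im,d,P=snap(c); X=cloud(d,P); ok=d>0
    near=lambda x,y,r: ok&(np.hypot(X[...,0]-x,X[...,1]-y)<r)
    z=X[...,2]
    print(c,'block',rect(X,near(.576,.013,.085)&(z>.045)&(z<.066)), 'z pct',np.percentile(z[near(.576,.013,.04)],[5,25,50,75,95]).round(4))
    m=near(.576,.013,.1)&(z>.02)&(z<.066); print(' block all',rect(X,m))
    print(' deck',rect(X,near(.598,-.02,.26)&(abs(z-.010)<.004)))
    m=near(.698,-.045,.14)&(z>.022)&(z<.042)&(im.min(-1)>0)
    # fence strip in approx frame
    for yaw in [-.25]:
        ex=np.array([np.cos(yaw),np.sin(yaw)]);ey=np.array([-ex[1],ex[0]])
        q=X[...,:2]-np.array([.698,-.045]); fx=q@ex;fy=q@ey
    m=ok&(abs(fy)<.135)&(fx>-.02)&(fx<.03)&(z>.028)&(z<.040)
    print(' fence',rect(X,m))
E
```

```text
scene block (((574.5396728515625, 14.439781188964844), (92.31401062011719, 114.05812072753906), 39.552513122558594), 1582) z pct [0.0505 0.0516 0.0526 0.0562 0.0595]
 block all (((575.226318359375, 15.006828308105469), (94.09497833251953, 114.05812072753906), 39.552513122558594), 2133)
 deck (((637.4354248046875, -53.3094482421875), (476.3526306152344, 412.16998291015625), 73.75537872314453), 14455)
 fence (((711.861083984375, -47.25468444824219), (251.08912658691406, 32.762516021728516), 74.4118881225586), 866)
side block (((571.5371704101562, 10.531143188476562), (92.76374816894531, 114.95245361328125), 37.7059211730957), 1006) z pct [0.0485 0.0504 0.0524 0.0549 0.0596]
 block all (((571.3079833984375, 10.279083251953125), (95.62869262695312, 114.08151245117188), 39.35017395019531), 1271)
 deck (((590.5411376953125, -19.924072265625), (495.8768005371094, 387.0974426269531), 87.00208282470703), 9195)
 fence (((709.904052734375, -52.09169006347656), (249.2437286376953, 34.67091369628906), 74.3868408203125), 458)
```

```bash
cat >> h.py <<'E'
YF=np.radians(-15.6); F0=np.array([.697,-.046]); EX=np.array([np.cos(YF),np.sin(YF)]); EY=np.array([-EX[1],EX[0]])
def f2w(x,y,z): return np.r_[F0+x*EX+y*EY, z+.010]   # fence frame, m
def w2f(p): q=np.asarray(p)[:2]-F0; return np.array([q@EX,q@EY])
def plan(wps,yaw=0.):
    """fence-frame mm waypoints -> dp shares; tool y along +-fence y turned by yaw deg"""
    s=arm.sense(); R=Ro.from_quat(s['orientation']); p=s['position']
    a=YF+np.radians(yaw); ty=np.array([-np.sin(a),np.cos(a),0]); best=None
    for sg in (1,-1):
        x=np.array([0,0,-1.]); y=sg*ty; T=Ro.from_matrix(np.c_[x,y,np.cross(x,y)])
        rv=(R.inv()*T).as_rotvec()
        if best is None or np.linalg.norm(rv)<np.linalg.norm(best): best=rv
    print('tcp fence mm',np.round(w2f(p)*1000,1),round(p[2]*1000-10,1),'rot share',np.round(best/.5,3),'F',s['ft_force'].round(1),'t',s['t'])
    for w in wps: print(w,np.round(R.inv().apply(f2w(*(np.array(w)/1000))-p)/.4,3))
def block(c='scene',guess=None):
    im,d,P=snap(c); X=cloud(d,P); g=guess if guess is not None else [.573,.0125]
    q=X[...,:2]-F0; fx=q@EX
    m=(d>0)&(np.hypot(X[...,0]-g[0],X[...,1]-g[1])<.085)&(X[...,2]>.042)&(X[...,2]<.066)&(fx<-.001)
    (cx,cy),(w,h),a=rect(X,m)[0]
    if w>h: a-=90
    print(c,'block f mm',np.round(w2f([cx/1000,cy/1000])*1000,1),'size',round(w),round(h),'yaw rel',round((a-np.degrees(YF)+90)%180-90,1))
    return cx,cy,a
E
python3 - <<'E'
from h import *
block('scene');block('side')
for n,p in dict(vial=[.709,.135],tub=[.618,-.213],bottle=[.702,.227]).items(): print(n,w2f(p)*1000)
# block-corner contact points in fence frame, block at (-135,23), rel yaw 55
c=np.array([-135,22.]);a=np.radians(55);bx=np.array([np.cos(a),np.sin(a)]);by=np.array([-bx[1],bx[0]])
for o in [(44,-45),(-44,45),(64,-45),(-64,45)]: print(o,(c+o[0]*bx+o[1]*by).round(1))
plan([(-135,22,180)])
E
```

```text
scene block f mm [-133.8   25.7] size 92 114 yaw rel 55.4
side block f mm [-135.8   21.1] size 93 114 yaw rel 55.4
vial [-37.11653673 177.55946244]
tub [ -31.18023273 -182.09281448]
bottle [-68.59929819 264.28797984]
(44, -45) [-72.9  32.2]
(-44, 45) [-197.1   11.8]
(64, -45) [-61.4  48.6]
(-64, 45) [-208.6   -4.6]
tcp fence mm [-616.6  478.3] 221.3 rot share [-0.215  0.    -0.   ] F [-0.7 -0.2 -0.6] t 1.1
(-135, 22, 180) [ 0.103 -1.005  1.32 ]
```

Request:
drive_tool([
  {"dp":[0,-0.5,0.66],"rot":[-0.215,0,0],"jaw":0},
  {"dp":[0,-0.5,0.66],"rot":[-0.215,0,0],"jaw":0},
  {"dp":[0,-0.5,0.66],"rot":[-0.215,0,0],"jaw":0},
  {"dp":[0,-0.5,0.66],"rot":[-0.215,0,0],"jaw":0},
  {"dp":[0,-0.5,0.66],"rot":[-0.215,0,0],"jaw":0},
  {"dp":[0,-0.5,0.66],"rot":[-0.215,0,0],"jaw":0},
  {"dp":[0,-0.5,0.66],"rot":[-0.215,0,0],"jaw":0},
  {"dp":[0,-0.5,0.66],"rot":[-0.215,0,0],"jaw":0},
  {"dp":[0,-0.5,0.66],"rot":[-0.215,0,0],"jaw":0},
])

```text
t: 2.0
position: [0.403, 0.2966, 0.2315]
orientation: [0.097, 0.701, -0.096, 0.7]
ft_force: [-0.1, -0.3, -0.3]
finger_gap: -0.0001
```

Run:
```python
from h import *
plan([(-200,15,170),(-140,20,150)])
```

```text
tcp fence mm [-375.3  250.9] 221.5 rot share [-0.004 -0.    -0.002] F [-0.1 -0.3 -0.3] t 2.0
(-200, 15, 170) [ 0.128 -0.589  0.439]
(-140, 20, 150) [ 0.178 -0.576  0.589]
```

Request:
drive_tool([
  {"dp":[0.18,-0.655,0.405],"rot":[0,0,0],"jaw":0},
  {"dp":[0.18,-0.655,0.405],"rot":[0,0,0],"jaw":0},
  {"dp":[0.18,-0.655,0.405],"rot":[0,0,0],"jaw":0},
  {"dp":[0.18,-0.655,0.405],"rot":[0,0,0],"jaw":0},
  {"dp":[0.18,-0.655,0.405],"rot":[0,0,0],"jaw":0},
  {"dp":[0.18,-0.655,0.405],"rot":[0,0,0],"jaw":0},
  {"dp":[0.18,-0.655,0.405],"rot":[0,0,0],"jaw":0},
  {"dp":[0.18,-0.655,0.405],"rot":[0,0,0],"jaw":0},
])

```text
t: 2.8
position: [0.4882, -0.0002, 0.1585]
orientation: [0.098, 0.701, -0.097, 0.7]
ft_force: [-0.6, 1.0, -0.0]
finger_gap: -0.0
```

Run:
```python
from h import *
plan([(-213,-11,20)])
im,d,P=snap('wrist','w1.png'); X=cloud(d,P)
print('cam',w2f(-P['R'].T@P['t'])*1000,(-P['R'].T@P['t'])[2], 'tcp px',proj(arm.sense()['position'],P))
# annotate predicted outline + fence
for c,a,col in [((-135,23),55.4,(255,0,0))]:
    a=np.radians(a);b=np.array(c);bx=np.array([np.cos(a),np.sin(a)]);by=np.array([-bx[1],bx[0]])
    q=[proj(f2w(*((b+sx*44*bx+sy*57*by)/1000),.042),P) for sx,sy in [(1,1),(1,-1),(-1,-1),(-1,1)]]
    im=im.copy();cv2.polylines(im,[np.int32(q)],True,(255,0,0),1)
q=[proj(f2w(0,y,.024),P) for y in(-.125,-.02,0,.02,.125)]
for p in q: cv2.circle(im,tuple(int(v) for v in np.clip(p,-5000,5000)),3,(0,255,0),1)
cv2.imwrite('pics/w1a.png',im[:,:,::-1])
```

```text
tcp fence mm [-213.4  -12. ] 148.5 rot share [-0.008 -0.003 -0.001] F [-0.6  1.  -0. ] t 2.8
(-213, -11, 20) [0.321 0.002 0.001]
cam [-288.05331005  -11.19305442] 0.29982216717602816 tcp px [319.03376913 254.02285795]
```

View pics/w1a.png

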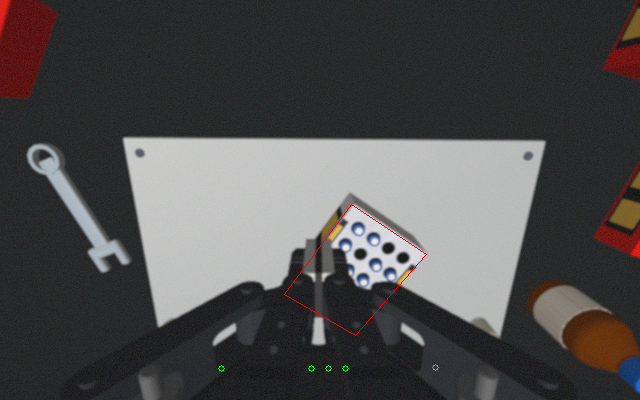

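Wrist view: the predicted outline matches the block (corners at px (350,205), (425,253)), and the deck edge is parallel to the tool. First push is at the near corner.

Request:
drive_tool([
  {"dp":[0.12,0,0]},
  {"dp":[0.24,0,0]},
  {"dp":[0.32,0,0]},
  {"dp":[0.32,0,0]},
  {"dp":[0.32,0.018,0.012]},
  {"dp":[0.32,0.03,0.02]},
  {"dp":[0.32,0.04,0.027]},
  {"dp":[0.32,0.05,0.034]},
  {"dp":[0.32,0.06,0.04]},
  {"dp":[0.32,0.07,0.047]},
  {"dp":[0.32,0.075,0.05]},
  {"dp":[0.32,0.075,0.05]},
  {"dp":[0.32,0.03,0.0]},
  {"dp":[0.2,0.03,-0.05]},
  {"dp":[0.08,0.03,-0.15]},
  {"dp":[0.05,0.03,-0.25]},
])

```text
$.rows[0]: bad value
```

Run:
```python
from h import *
block('scene');block('side');plan([])
```

```text
scene block f mm [-134.3   25.2] size 94 114 yaw rel 55.2
side block f mm [-135.3   21.3] size 95 114 yaw rel 54.8
tcp fence mm [-214.3   -9.9] 149.4 rot share [-0.001 -0.001 -0.003] F [-0.3  0.  -1.1] t 2.95
```

Request:
drive_tool([
  {"dp":[0.12,0,0],"rot":[0,0,0],"jaw":0},
  {"dp":[0.24,0,0],"rot":[0,0,0],"jaw":0},
  {"dp":[0.32,0,0],"rot":[0,0,0],"jaw":0},
  {"dp":[0.32,0,0],"rot":[0,0,0],"jaw":0},
  {"dp":[0.32,0.018,0.012],"rot":[0,0,0],"jaw":0},
  {"dp":[0.32,0.03,0.02],"rot":[0,0,0],"jaw":0},
  {"dp":[0.32,0.04,0.027],"rot":[0,0,0],"jaw":0},
  {"dp":[0.32,0.05,0.034],"rot":[0,0,0],"jaw":0},
  {"dp":[0.32,0.06,0.04],"rot":[0,0,0],"jaw":0},
  {"dp":[0.32,0.07,0.047],"rot":[0,0,0],"jaw":0},
  {"dp":[0.32,0.075,0.05],"rot":[0,0,0],"jaw":0},
  {"dp":[0.32,0.075,0.05],"rot":[0,0,0],"jaw":0},
  {"dp":[0.32,0.03,0.0],"rot":[0,0,0],"jaw":0},
  {"dp":[0.2,0.03,-0.05],"rot":[0,0,0],"jaw":0},
  {"dp":[0.08,0.03,-0.15],"rot":[0,0,0],"jaw":0},
  {"dp":[0.05,0.03,-0.25],"rot":[0,0,0],"jaw":0},
])

```text
t: 4.55
position: [0.4039, 0.0394, 0.1442]
orientation: [0.097, 0.696, -0.095, 0.705]
ft_force: [0.3, 0.7, 0.5]
finger_gap: 0.0003
```

Run:
```python
from h import *
block('scene');block('side');plan([])
```

```text
scene block f mm [-123.2   32.8] size 92 114 yaw rel 43.2
side block f mm [-124.3   27.7] size 94 115 yaw rel 44.3
tcp fence mm [-310.3    3.5] 133.5 rot share [ 0.002  0.022 -0.009] F [ 0.4 -0.8  0.4] t 4.65
```

Request:
drive_tool([
  {"dp":[0,0.103,0.672],"rot":[0,0.022,-0.009],"jaw":0},
  {"dp":[0,0.103,0.672],"rot":[0,0.022,-0.009],"jaw":0},
  {"dp":[0,0.103,0.672],"rot":[0,0.022,-0.009],"jaw":0},
  {"dp":[0,0.103,0.672],"rot":[0,0.022,-0.009],"jaw":0},
  {"dp":[0,0.103,0.672],"rot":[0,0.022,-0.009],"jaw":0},
  {"dp":[0,0.103,0.672],"rot":[0,0.022,-0.009],"jaw":0},
  {"dp":[0,0.103,0.672],"rot":[0,0.022,-0.009],"jaw":0},
])

```text
t: 5.35
position: [0.6742, 0.008, 0.1482]
orientation: [0.096, 0.698, -0.095, 0.703]
ft_force: [-1.0, 0.3, 0.3]
finger_gap: 0.0002
```

Run:
```python
from h import *
plan([(-41,44.5,20),(-65,20,20)])
```

```text
tcp fence mm [-36.5  45.9] 138.2 rot share [ 0.002  0.013 -0.003] F [-1.   0.3  0.3] t 5.35
(-41, 44.5, 20) [ 0.295 -0.004 -0.013]
(-65, 20, 20) [ 0.295 -0.065 -0.073]
```

Request:
drive_tool([
  {"dp":[0.12,-0.004,-0.013],"rot":[0,0.013,0],"jaw":0},
  {"dp":[0.24,-0.004,-0.013],"rot":[0,0.013,0],"jaw":0},
  {"dp":[0.295,-0.004,-0.013],"rot":[0,0.013,0],"jaw":0},
  {"dp":[0.295,-0.004,-0.013],"rot":[0,0.013,0],"jaw":0},
  {"dp":[0.295,-0.014,-0.023],"rot":[0,0.013,0],"jaw":0},
  {"dp":[0.295,-0.024,-0.033],"rot":[0,0.013,0],"jaw":0},
  {"dp":[0.295,-0.034,-0.043],"rot":[0,0.013,0],"jaw":0},
  {"dp":[0.295,-0.044,-0.053],"rot":[0,0.013,0],"jaw":0},
  {"dp":[0.295,-0.054,-0.063],"rot":[0,0.013,0],"jaw":0},
  {"dp":[0.295,-0.065,-0.073],"rot":[0,0.013,0],"jaw":0},
  {"dp":[0.295,-0.065,-0.073],"rot":[0,0.013,0],"jaw":0},
  {"dp":[0.295,-0.03,-0.03],"rot":[0,0.013,0],"jaw":0},
  {"dp":[0.2,-0.02,-0.03],"rot":[0,0.013,0],"jaw":0},
  {"dp":[0.08,-0.1,-0.13],"rot":[0,0.013,0],"jaw":0},
  {"dp":[0,-0.15,-0.25],"rot":[0,0.013,0],"jaw":0},
  {"dp":[0,-0.17,-0.37],"rot":[0,0.013,0],"jaw":0},
  {"dp":[0,-0.17,-0.5],"rot":[0,0.013,0],"jaw":0},
  {"dp":[0,-0.17,-0.5],"rot":[0,0.013,0],"jaw":0},
])

```text
t: 7.15
position: [0.458, -0.0031, 0.1462]
orientation: [0.096, 0.703, -0.095, 0.699]
ft_force: [-0.2, -0.1, -0.3]
finger_gap: 0.0002
```

Run:
```python
from h import *
block('scene');block('side');plan([])
```

```text
scene block f mm [-134.    28.8] size 93 115 yaw rel 33.3
side block f mm [-135.1   24.3] size 94 115 yaw rel 33.5
tcp fence mm [-241.9  -22.7] 135.7 rot share [ 0.002 -0.013 -0.002] F [-0.  -0.2  0.5] t 7.25
```

Request:
drive_tool([
  {"dp":[0.05,0.117,0.06],"rot":[0,-0.013,0],"jaw":0},
  {"dp":[0.16,0.117,0.06],"rot":[0,-0.013,0],"jaw":0},
  {"dp":[0.26,0.117,0.06],"rot":[0,-0.013,0],"jaw":0},
  {"dp":[0.289,0.117,0.06],"rot":[0,-0.013,0],"jaw":0},
  {"dp":[0.289,0.117,0.06],"rot":[0,-0.013,0],"jaw":0},
  {"dp":[0.289,0.124,0.072],"rot":[0,-0.013,0],"jaw":0},
  {"dp":[0.289,0.131,0.084],"rot":[0,-0.013,0],"jaw":0},
  {"dp":[0.289,0.138,0.096],"rot":[0,-0.013,0],"jaw":0},
  {"dp":[0.289,0.145,0.106],"rot":[0,-0.013,0],"jaw":0},
  {"dp":[0.289,0.152,0.116],"rot":[0,-0.013,0],"jaw":0},
  {"dp":[0.289,0.159,0.126],"rot":[0,-0.013,0],"jaw":0},
  {"dp":[0.289,0.165,0.135],"rot":[0,-0.013,0],"jaw":0},
  {"dp":[0.289,0.165,0.135],"rot":[0,-0.013,0],"jaw":0},
  {"dp":[0.289,0.15,0.06],"rot":[0,-0.013,0],"jaw":0},
  {"dp":[0.18,0.15,0.02],"rot":[0,-0.013,0],"jaw":0},
  {"dp":[0.07,0.15,-0.05],"rot":[0,-0.013,0],"jaw":0},
  {"dp":[0,0.15,-0.1],"rot":[0,-0.013,0],"jaw":0},
])

```text
t: 8.95
position: [0.4369, 0.066, 0.1503]
orientation: [0.096, 0.698, -0.095, 0.703]
ft_force: [-0.1, -0.4, 0.6]
finger_gap: 0.0002
```

Run:
```python
from h import *
block('scene');block('side');plan([])
```

```text
scene block f mm [-121.9   31.6] size 91 116 yaw rel 23.2
side block f mm [-123.4   27. ] size 93 116 yaw rel 23.2
tcp fence mm [-279.    38.8] 142.6 rot share [ 0.004  0.025 -0.009] F [ 0.3 -0.7  0.7] t 9.05
```

Request:
drive_tool([
  {"dp":[0,-0.063,0.598],"rot":[0,0.025,-0.009],"jaw":0},
  {"dp":[0,-0.063,0.598],"rot":[0,0.025,-0.009],"jaw":0},
  {"dp":[0,-0.063,0.598],"rot":[0,0.025,-0.009],"jaw":0},
  {"dp":[0,-0.063,0.598],"rot":[0,0.025,-0.009],"jaw":0},
  {"dp":[0,-0.063,0.598],"rot":[0,0.025,-0.009],"jaw":0},
  {"dp":[0,-0.063,0.598],"rot":[0,0.025,-0.009],"jaw":0},
  {"dp":[0.12,-0.063,0.598],"rot":[0,0.025,-0.009],"jaw":0},
  {"dp":[0.24,-0.063,0.598],"rot":[0,0.025,-0.009],"jaw":0},
  {"dp":[0.306,-0.063,0.598],"rot":[0,0.025,-0.009],"jaw":0},
  {"dp":[0.306,-0.063,0.598],"rot":[0,0.025,-0.009],"jaw":0},
  {"dp":[0.306,-0.067,0.585],"rot":[0,0.025,-0.009],"jaw":0},
  {"dp":[0.306,-0.071,0.573],"rot":[0,0.025,-0.009],"jaw":0},
  {"dp":[0.306,-0.075,0.561],"rot":[0,0.025,-0.009],"jaw":0},
  {"dp":[0.306,-0.079,0.549],"rot":[0,0.025,-0.009],"jaw":0},
  {"dp":[0.306,-0.083,0.537],"rot":[0,0.025,-0.009],"jaw":0},
  {"dp":[0.306,-0.087,0.526],"rot":[0,0.025,-0.009],"jaw":0},
  {"dp":[0.306,-0.092,0.515],"rot":[0,0.025,-0.009],"jaw":0},
  {"dp":[0.306,-0.092,0.515],"rot":[0,0.025,-0.009],"jaw":0},
  {"dp":[0.306,-0.08,0.56],"rot":[0,0.025,-0.009],"jaw":0},
  {"dp":[0.2,-0.08,0.58],"rot":[0,0.025,-0.009],"jaw":0},
])

```text
t: 11.05
position: [0.6483, -0.0252, 0.0676]
orientation: [0.096, 0.707, -0.095, 0.695]
ft_force: [0.0, 0.1, -0.5]
finger_gap: -0.0001
```

Request:
drive_tool([
  {"dp":[-0.12,0,0],"rot":[0,0,0],"jaw":0},
  {"dp":[-0.2,-0.05,-0.1],"rot":[0,0,0],"jaw":0},
  {"dp":[-0.25,-0.1,-0.22],"rot":[0,0,0],"jaw":0},
  {"dp":[-0.25,-0.1,-0.35],"rot":[0,0,0],"jaw":0},
  {"dp":[-0.25,-0.1,-0.47],"rot":[0,0,0],"jaw":0},
  {"dp":[-0.25,-0.1,-0.47],"rot":[0,0,0],"jaw":0},
])

```text
t: 11.65
position: [0.4504, -0.0119, 0.1686]
orientation: [0.096, 0.71, -0.095, 0.691]
ft_force: [-0.2, -0.1, -0.8]
finger_gap: 0.0003
```

Run:
```python
from h import *
block('scene');block('side');plan([])
```

```text
scene block f mm [-132.3   32. ] size 116 91 yaw rel 15.5
side block f mm [-134.2   27.2] size 117 92 yaw rel 14.9
tcp fence mm [-241.1  -33.2] 160.7 rot share [ 0.004 -0.036  0.003] F [ 0.4 -0.5 -0.2] t 11.75
```

Request:
drive_tool([
  {"dp":[0,0.12,0.04],"rot":[0,-0.036,0],"jaw":0},
  {"dp":[0.05,0.225,0.08],"rot":[0,-0.036,0],"jaw":0},
  {"dp":[0.15,0.225,0.08],"rot":[0,-0.036,0],"jaw":0},
  {"dp":[0.26,0.225,0.08],"rot":[0,-0.036,0],"jaw":0},
  {"dp":[0.351,0.225,0.08],"rot":[0,-0.036,0],"jaw":0},
  {"dp":[0.351,0.225,0.08],"rot":[0,-0.036,0],"jaw":0},
  {"dp":[0.351,0.228,0.092],"rot":[0,-0.036,0],"jaw":0},
  {"dp":[0.351,0.23,0.104],"rot":[0,-0.036,0],"jaw":0},
  {"dp":[0.351,0.232,0.116],"rot":[0,-0.036,0],"jaw":0},
  {"dp":[0.351,0.234,0.128],"rot":[0,-0.036,0],"jaw":0},
  {"dp":[0.351,0.236,0.14],"rot":[0,-0.036,0],"jaw":0},
  {"dp":[0.351,0.238,0.15],"rot":[0,-0.036,0],"jaw":0},
  {"dp":[0.351,0.238,0.15],"rot":[0,-0.036,0],"jaw":0},
  {"dp":[0.351,0.238,0.08],"rot":[0,-0.036,0],"jaw":0},
  {"dp":[0.24,0.238,0.04],"rot":[0,-0.036,0],"jaw":0},
  {"dp":[0.12,0.238,0.0],"rot":[0,-0.036,0],"jaw":0},
  {"dp":[0.03,0.238,-0.05],"rot":[0,-0.036,0],"jaw":0},
])

```text
t: 13.45
position: [0.4648, 0.084, 0.1645]
orientation: [0.095, 0.698, -0.096, 0.704]
ft_force: [0.6, -0.2, 0.4]
finger_gap: -0.0002
```

Run:
```python
from h import *
block('scene');block('side');plan([])
```

```text
scene block f mm [-121.7   29.4] size 116 91 yaw rel 7.2
side block f mm [-122.6   25.6] size 118 91 yaw rel 7.8
tcp fence mm [-256.6   64. ] 158.1 rot share [ 0.006  0.034 -0.008] F [1.3 0.4 0.6] t 13.55
```

Request:
drive_tool([
  {"dp":[0,-0.186,0.514],"rot":[0,0.034,-0.008],"jaw":0},
  {"dp":[0,-0.186,0.514],"rot":[0,0.034,-0.008],"jaw":0},
  {"dp":[0,-0.186,0.514],"rot":[0,0.034,-0.008],"jaw":0},
  {"dp":[0,-0.186,0.514],"rot":[0,0.034,-0.008],"jaw":0},
  {"dp":[0,-0.186,0.514],"rot":[0,0.034,-0.008],"jaw":0},
  {"dp":[0,-0.186,0.514],"rot":[0,0.034,-0.008],"jaw":0},
  {"dp":[0.12,-0.186,0.514],"rot":[0,0.034,-0.008],"jaw":0},
  {"dp":[0.24,-0.186,0.514],"rot":[0,0.034,-0.008],"jaw":0},
  {"dp":[0.345,-0.186,0.514],"rot":[0,0.034,-0.008],"jaw":0},
  {"dp":[0.345,-0.186,0.514],"rot":[0,0.034,-0.008],"jaw":0},
  {"dp":[0.345,-0.187,0.502],"rot":[0,0.034,-0.008],"jaw":0},
  {"dp":[0.345,-0.188,0.49],"rot":[0,0.034,-0.008],"jaw":0},
  {"dp":[0.345,-0.189,0.478],"rot":[0,0.034,-0.008],"jaw":0},
  {"dp":[0.345,-0.19,0.466],"rot":[0,0.034,-0.008],"jaw":0},
  {"dp":[0.345,-0.191,0.454],"rot":[0,0.034,-0.008],"jaw":0},
  {"dp":[0.345,-0.191,0.441],"rot":[0,0.034,-0.008],"jaw":0},
  {"dp":[0.345,-0.191,0.441],"rot":[0,0.034,-0.008],"jaw":0},
  {"dp":[0.345,-0.191,0.49],"rot":[0,0.034,-0.008],"jaw":0},
  {"dp":[0.24,-0.191,0.51],"rot":[0,0.034,-0.008],"jaw":0},
  {"dp":[0.12,-0.191,0.51],"rot":[0,0.034,-0.008],"jaw":0},
])

```text
t: 15.55
position: [0.6425, -0.0433, 0.122]
orientation: [0.095, 0.703, -0.095, 0.699]
ft_force: [1.4, -0.5, 1.4]
finger_gap: 0.0
```

Request:
drive_tool([
  {"dp":[-0.12,0,0],"rot":[0,0,0],"jaw":0},
  {"dp":[-0.15,0.1,-0.05],"rot":[0,0,0],"jaw":0},
  {"dp":[-0.15,0.22,-0.1],"rot":[0,0,0],"jaw":0},
  {"dp":[-0.15,0.3,-0.2],"rot":[0,0,0],"jaw":0},
  {"dp":[-0.15,0.3,-0.35],"rot":[0,0,0],"jaw":0},
  {"dp":[-0.15,0.3,-0.45],"rot":[0,0,0],"jaw":0},
  {"dp":[-0.15,0.3,-0.45],"rot":[0,0,0],"jaw":0},
])

```text
t: 16.25
position: [0.4927, 0.1219, 0.1805]
orientation: [0.094, 0.706, -0.094, 0.695]
ft_force: [-0.1, 0.0, 0.2]
finger_gap: -0.0002
```

Run:
```python
from h import *
block('scene');block('side');plan([])
```

```text
scene block f mm [-128.3   31.8] size 118 91 yaw rel 1.5
side block f mm [-129.5   27.7] size 119 91 yaw rel 0.9
tcp fence mm [-234.8  107.7] 173.5 rot share [ 0.008 -0.01   0.001] F [ 1.1 -0.2  0.1] t 16.35
```

Request:
drive_tool([
  {"dp":[0,0.026,0.13],"rot":[0.008,-0.01,0],"jaw":0},
  {"dp":[0.05,0.026,0.264],"rot":[0.008,-0.01,0],"jaw":0},
  {"dp":[0.12,0.026,0.264],"rot":[0.008,-0.01,0],"jaw":0},
  {"dp":[0.24,0.026,0.264],"rot":[0.008,-0.01,0],"jaw":0},
  {"dp":[0.34,0.026,0.264],"rot":[0.008,-0.01,0],"jaw":0},
  {"dp":[0.384,0.026,0.264],"rot":[0.008,-0.01,0],"jaw":0},
  {"dp":[0.384,0.02,0.264],"rot":[0.008,-0.01,0],"jaw":0},
  {"dp":[0.384,0.005,0.264],"rot":[0.008,-0.01,0],"jaw":0},
  {"dp":[0.384,-0.01,0.264],"rot":[0.008,-0.01,0],"jaw":0},
  {"dp":[0.384,-0.02,0.264],"rot":[0.008,-0.01,0],"jaw":0},
  {"dp":[0.384,-0.03,0.264],"rot":[0.008,-0.01,0],"jaw":0},
  {"dp":[0.384,-0.04,0.264],"rot":[0.008,-0.01,0],"jaw":0},
  {"dp":[0.384,-0.05,0.264],"rot":[0.008,-0.01,0],"jaw":0},
  {"dp":[0.384,-0.06,0.264],"rot":[0.008,-0.01,0],"jaw":0},
  {"dp":[0.384,-0.07,0.264],"rot":[0.008,-0.01,0],"jaw":0},
  {"dp":[0.384,-0.08,0.264],"rot":[0.008,-0.01,0],"jaw":0},
  {"dp":[0.384,-0.082,0.264],"rot":[0.008,-0.01,0],"jaw":0},
])

```text
t: 18.05
position: [0.5949, 0.0629, 0.032]
orientation: [0.098, 0.698, -0.095, 0.703]
ft_force: [0.9, 6.5, -0.0]
finger_gap: 0.0
```

Run:
```python
from h import *
block('scene',f2w(-.129,.015,0));block('side',f2w(-.129,.015,0));plan([])
for n in ['fence','block']:
  for c in ['scene','side']: print(n,c,[(np.round(w2f(r['at'])*1000,1),round(r['confidence'],2)) for r in arm.landmark_of(n,c)][:2])
snap('scene','s2.png')
```

```text
scene block f mm [-110.8   18.2] size 146 71 yaw rel -10.0
side block f mm [-131.5   12.8] size 135 91 yaw rel -1.0
tcp fence mm [-127.6   77.4] 22.0 rot share [-0.003  0.012 -0.009] F [2.1 6.1 1.2] t 18.15
fence scene [(array([0.4, 1.8]), 0.91)]
fence side [(array([-1.7,  1.8]), 0.72)]
block scene [(array([-188.3,  357. ]), 0.95), (array([-370.6, -319.7]), 0.79)]
block side [(array([-366.3, -318.2]), 0.98), (array([-191.1,  354.4]), 0.68)]
```

View pics/s2.png

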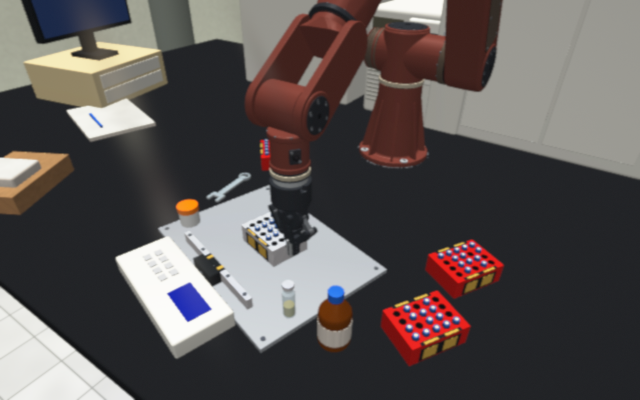

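The fingertip is against the block's +y end (px 295,240), pushing with about 6 N. I'll back off and remeasure.

Request:
drive_tool([
  {"dp":[0,0.06,0],"rot":[0,0,0],"jaw":0},
  {"dp":[-0.1,0.06,0],"rot":[0,0,0],"jaw":0},
  {"dp":[-0.22,0.06,-0.06],"rot":[0,0,0],"jaw":0},
  {"dp":[-0.32,0.06,-0.16],"rot":[0,0,0],"jaw":0},
  {"dp":[-0.34,0.06,-0.28],"rot":[0,0,0],"jaw":0},
  {"dp":[-0.34,0.06,-0.28],"rot":[0,0,0],"jaw":0},
])

```text
t: 19.0
position: [0.4897, 0.1167, 0.1703]
orientation: [0.097, 0.698, -0.094, 0.703]
ft_force: [0.2, 0.3, -0.8]
finger_gap: 0.0001
```

Run:
```python
from h import *
g=f2w(-.129,.015,0)
block('scene',g);block('side',g);plan([])
for n in ['block','vials','fence']:
  for c in ['scene','side']: print(n,c,[np.round(w2f(r['at'])*1000,1) for r in arm.landmark_of(n,c) if np.hypot(*(np.array(r['at'])[:2]-g[:2]))<.15])
# fence bar ends along y from depth, same method as block
for c in ['scene','side']:
    im,d,P=snap(c); X=cloud(d,P); q=X[...,:2]-F0; fx=q@EX; fy=q@EY; z=X[...,2]
    m=(d>0)&(z>.028)&(z<.040)&(fx>-.008)&(fx<.016)&(abs(fy)<.16)
    print(c,'fence y ends',np.percentile(fy[m],[0.5,99.5])*1000,'x',np.percentile(fx[m],[2,98])*1000)
    b=(d>0)&(z>.042)&(z<.066)&(np.hypot(*(np.moveaxis(X[...,:2]-g[:2],-1,0)))<.085)
    print('  block y ends',np.percentile(fy[b],[.5,99.5])*1000)
```

```text
scene block f mm [-129.5    9.6] size 115 90 yaw rel -0.5
side block f mm [-131.8    4. ] size 117 89 yaw rel 0.6
tcp fence mm [-240.8  101. ] 159.1 rot share [ 0.     0.018 -0.01 ] F [ 0.3 -0.5  0.9] t 19.1
block scene [array([-129.8,    4.8])]
block side [array([-129.1,   10.2])]
vials scene [array([-129.8,    3.6])]
vials side [array([-132. ,    9.7])]
fence scene [array([0.9, 2.7])]
fence side [array([-1.1,  2.9])]
scene fence y ends [-119.35106947  128.18332311] x [ 0.13924697 15.0982074 ]
  block y ends [-47.7552124   66.79725726]
side fence y ends [-125.93676906  120.96519418] x [-2.47551604 14.94064509]
  block y ends [-53.47406983  61.68393631]
```

Request:
drive_tool([
  {"dp":[0,-0.015,0.13],"rot":[0,0.018,-0.01],"jaw":0},
  {"dp":[0.02,-0.015,0.277],"rot":[0,0.018,-0.01],"jaw":0},
  {"dp":[0.08,-0.015,0.277],"rot":[0,0.018,-0.01],"jaw":0},
  {"dp":[0.2,-0.015,0.277],"rot":[0,0.018,-0.01],"jaw":0},
  {"dp":[0.31,-0.015,0.277],"rot":[0,0.018,-0.01],"jaw":0},
  {"dp":[0.348,-0.015,0.277],"rot":[0,0.018,-0.01],"jaw":0},
  {"dp":[0.348,-0.025,0.277],"rot":[0,0.018,-0.01],"jaw":0},
  {"dp":[0.348,-0.04,0.277],"rot":[0,0.018,-0.01],"jaw":0},
  {"dp":[0.348,-0.052,0.277],"rot":[0,0.018,-0.01],"jaw":0},
  {"dp":[0.348,-0.06,0.277],"rot":[0,0.018,-0.01],"jaw":0},
  {"dp":[0.348,-0.067,0.277],"rot":[0,0.018,-0.01],"jaw":0},
  {"dp":[0.348,-0.073,0.277],"rot":[0,0.018,-0.01],"jaw":0},
  {"dp":[0.348,-0.078,0.277],"rot":[0,0.018,-0.01],"jaw":0},
  {"dp":[0.348,-0.078,0.277],"rot":[0,0.018,-0.01],"jaw":0},
])

```text
t: 20.9
position: [0.5953, 0.0576, 0.0311]
orientation: [0.098, 0.699, -0.096, 0.701]
ft_force: [2.3, 5.5, 1.3]
finger_gap: -0.0
```

Run:
```python
from h import *
plan([])
```

```text
tcp fence mm [-125.8   72.4] 21.1 rot share [-0.005  0.004 -0.008] F [2.3 5.5 1.3] t 20.9
```

Request:
drive_tool([
  {"dp":[0,0.06,0],"rot":[0,0,0],"jaw":0},
  {"dp":[-0.1,0.06,0],"rot":[0,0,0],"jaw":0},
  {"dp":[-0.22,0.03,-0.06],"rot":[0,0,0],"jaw":0},
  {"dp":[-0.32,0,-0.16],"rot":[0,0,0],"jaw":0},
  {"dp":[-0.34,-0.1,-0.27],"rot":[0,0,0],"jaw":0.65},
  {"dp":[-0.34,-0.18,-0.27],"rot":[0,0,0],"jaw":0.65},
  {"dp":[-0.34,-0.18,-0.27],"rot":[0,0,0],"jaw":0.65},
])

```text
t: 21.6
position: [0.469, 0.0144, 0.1685]
orientation: [0.098, 0.699, -0.097, 0.702]
ft_force: [-0.4, -0.2, 0.2]
finger_gap: 0.0434
```

```bash
cat >> h.py <<'E'
def check(g):
    for n in ['block','vials','fence']:
      for c in ['scene','side']: print(n,c,[np.round(w2f(r['at'])*1000,1) for r in arm.landmark_of(n,c) if np.hypot(*(np.array(r['at'])[:2]-g[:2]))<.15])
    for c in ['scene','side']:
        im,d,P=snap(c); X=cloud(d,P); q=X[...,:2]-F0; fx=q@EX; fy=q@EY; z=X[...,2]
        m=(d>0)&(z>.028)&(z<.040)&(fx>.002)&(fx<.016)&(abs(fy)<.16)
        b=(d>0)&(z>.042)&(z<.066)&(np.hypot(*(np.moveaxis(X[...,:2]-g[:2],-1,0)))<.085)
        e=np.percentile(fy[m],[0.5,99.5])*1000; k=np.percentile(fy[b],[.5,99.5])*1000
        print(c,'fence y',e,e.mean(),'block y',k,k.mean(),'diff',k.mean()-e.mean(),'block x',np.percentile(fx[b],[.5,99.5])*1000)
E
python3 - <<'E'
from h import *
g=f2w(-.129,.0,0)
block('scene',g);block('side',g);plan([]);check(g);print(arm.sense()['finger_gap'])
E
```

```text
scene block f mm [-130.1    4. ] size 118 90 yaw rel -0.0
side block f mm [-132.4   -0.5] size 117 90 yaw rel -1.2
tcp fence mm [-233.9   -0.5] 158.2 rot share [-0.009  0.011 -0.01 ] F [-0.8 -0.8 -0.9] t 21.7
block scene [array([-129.5,    2.3])]
block side [array([-131.3,    6.3])]
vials scene [array([-133.5,   -1.7])]
vials side [array([-130.6,    9.1])]
fence scene [array([0.2, 4.3])]
fence side []
scene fence y [-119.61252157  127.65835936] 4.02291889662105 block y [-52.03783409  61.7295887 ] 4.8458773044710775 diff 0.8229584078500274 block x [-173.88295375  -85.7098412 ]
side fence y [-126.34215896  122.60457783] -1.8687905650200847 block y [-58.02904599  56.85443379] -0.5873060975197468 diff 1.2814844675003378 block x [-176.26201648  -87.71212579]
0.05540654081116292
```

Lateral offset is about 1 mm and yaw about 0°, so the next step is a flat two-finger push.

Request:
drive_tool([
  {"dp":[0.12,0.006,0.047],"rot":[-0.009,0.011,-0.01],"jaw":0.65},
  {"dp":[0.24,0.006,0.047],"rot":[-0.009,0.011,-0.01],"jaw":0.65},
  {"dp":[0.355,0.006,0.047],"rot":[-0.009,0.011,-0.01],"jaw":0.65},
  {"dp":[0.355,0.006,0.047],"rot":[-0.009,0.011,-0.01],"jaw":0.65},
  {"dp":[0.355,0.006,0.067],"rot":[-0.009,0.011,-0.01],"jaw":0.65},
  {"dp":[0.355,0.006,0.085],"rot":[-0.009,0.011,-0.01],"jaw":0.65},
  {"dp":[0.355,0.006,0.1],"rot":[-0.009,0.011,-0.01],"jaw":0.65},
  {"dp":[0.355,0.006,0.115],"rot":[-0.009,0.011,-0.01],"jaw":0.65},
  {"dp":[0.355,0.006,0.13],"rot":[-0.009,0.011,-0.01],"jaw":0.65},
  {"dp":[0.355,0.006,0.145],"rot":[-0.009,0.011,-0.01],"jaw":0.65},
  {"dp":[0.355,0.006,0.16],"rot":[-0.009,0.011,-0.01],"jaw":0.65},
  {"dp":[0.355,0.006,0.175],"rot":[-0.009,0.011,-0.01],"jaw":0.65},
  {"dp":[0.355,0.006,0.19],"rot":[-0.009,0.011,-0.01],"jaw":0.65},
  {"dp":[0.355,0.006,0.205],"rot":[-0.009,0.011,-0.01],"jaw":0.65},
  {"dp":[0.355,0.006,0.22],"rot":[-0.009,0.011,-0.01],"jaw":0.65},
  {"dp":[0.355,0.006,0.235],"rot":[-0.009,0.011,-0.01],"jaw":0.65},
])

```text
t: 23.7
position: [0.5587, -0.0038, 0.025]
orientation: [0.095, 0.706, -0.095, 0.695]
ft_force: [-11.9, 2.7, 8.0]
finger_gap: 0.0555
```

Run:
```python
from h import *
plan([]);g=f2w(-.08,0.001,0);check(g); block('scene',g)
im,d,P=snap('scene','s3.png'); cv2.imwrite('pics/s3c.png',cv2.resize(im[180:330,130:350,::-1],None,fx=3,fy=3,interpolation=cv2.INTER_CUBIC))
```

```text
tcp fence mm [-144.5    3.4] 15.0 rot share [ 0.006 -0.031  0.003] F [-11.9   2.7   8. ] t 23.7
block scene [array([-132.1,    4.5])]
block side [array([-130.9,    8.2])]
vials scene [array([-132.8,    0.5])]
vials side [array([-132.4,    1.1])]
fence scene [array([-1.3,  2. ])]
fence side [array([-2.3,  3.8])]
scene fence y [-120.52600802  127.98064002] 3.727316001932053 block y [-52.13184739  61.93618998] 4.902171293101098 diff 1.1748552911690453 block x [-148.40046328  -40.67185999]
side fence y [-125.40413376  121.45354854] -1.9752926090265959 block y [-58.4086499   55.76378588] -1.3224320079796108 diff 0.6528606010469851 block x [-152.16068121  -41.79812012]
scene block f mm [-95.5   3.6] size 117 111 yaw rel -0.4
```

View pics/s3c.png

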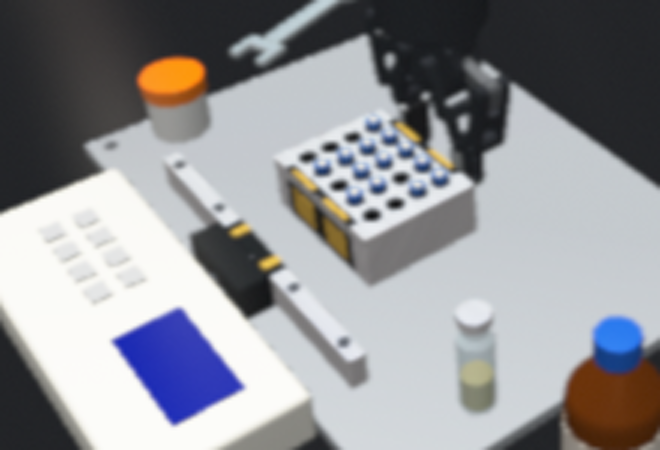

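The block's face is parallel to the fence with about 41 mm to go. The pads (px 305,205 / 335,240) line up with the contacts (px 240,230 / 270,263) along the push direction.

Request:
drive_tool([
  {"dp":[0,0,0.012],"rot":[0,0,0],"jaw":0.65},
  {"dp":[0,0,0.024],"rot":[0,0,0],"jaw":0.65},
  {"dp":[0,0,0.036],"rot":[0,0,0],"jaw":0.65},
  {"dp":[0,0,0.048],"rot":[0,0,0],"jaw":0.65},
  {"dp":[0,0,0.058],"rot":[0,0,0],"jaw":0.65},
  {"dp":[0,0,0.068],"rot":[0,0,0],"jaw":0.65},
  {"dp":[0,0,0.078],"rot":[0,0,0],"jaw":0.65},
  {"dp":[0,0,0.084],"rot":[0,0,0],"jaw":0.65},
  {"dp":[0,0,0.09],"rot":[0,0,0],"jaw":0.65},
  {"dp":[0,0,0.095],"rot":[0,0,0],"jaw":0.65},
  {"dp":[0,0,0.1],"rot":[0,0,0],"jaw":0.65},
])

```text
t: 25.3
position: [0.596, -0.0141, 0.0251]
orientation: [0.095, 0.707, -0.095, 0.694]
ft_force: [-9.5, 3.1, 5.9]
finger_gap: 0.0549
```

Run:
```python
from h import *
plan([]);g=f2w(-.046,0.001,0);snap('scene');check(g)
```

```text
tcp fence mm [-105.9    3.6] 15.1 rot share [ 0.006 -0.036  0.003] F [-9.5  3.1  5.9] t 25.3
block scene [array([-50.8,   5.1])]
block side [array([-85.2,   6.3])]
vials scene [array([-49.5,  -1.9])]
vials side [array([-88.5,   1.3])]
fence scene [array([0.1, 2.6])]
fence side [array([-0.9,  1.8])]
scene fence y [-121.14936592  127.78011216] 3.315373120187303 block y [-51.87330191  62.02576246] 5.076230274141587 diff 1.7608571539542837 block x [-111.09277219   -3.77331873]
side fence y [-126.18117065  113.45571222] -6.362729212517081 block y [-58.00732333  55.42705614] -1.2901335980826794 diff 5.072595614434402 block x [-115.31311242   -5.28507276]
```

Request:
drive_tool([
  {"dp":[0,0,0.004],"rot":[0,0,0],"jaw":0.65},
  {"dp":[0,0,0.007],"rot":[0,0,0],"jaw":0.65},
  {"dp":[0,0,0.01],"rot":[0,0,0],"jaw":0.65},
  {"dp":[0,0,0.013],"rot":[0,0,0],"jaw":0.65},
  {"dp":[0,0,0.015],"rot":[0,0,0],"jaw":0.65},
])

```text
t: 26.25
position: [0.5996, -0.0151, 0.0253]
orientation: [0.095, 0.709, -0.095, 0.692]
ft_force: [-9.4, 1.7, 4.3]
finger_gap: 0.0557
```

Request:
drive_tool([
  {"dp":[0,0,0.005],"rot":[0,0,0],"jaw":0.65},
  {"dp":[0,0,0.009],"rot":[0,0,0],"jaw":0.65},
  {"dp":[0,0,0.012],"rot":[0,0,0],"jaw":0.65},
  {"dp":[0,0,0.015],"rot":[0,0,0],"jaw":0.65},
])

```text
t: 26.65
position: [0.5998, -0.0151, 0.0254]
orientation: [0.096, 0.714, -0.094, 0.687]
ft_force: [-16.1, 4.4, 11.4]
finger_gap: 0.0554
```

Run:
```python
from h import *
plan([]);g=f2w(-.046,0.001,0);check(g)
im,d,P=snap('scene'); cv2.imwrite('pics/s4c.png',cv2.resize(im[180:330,130:350,::-1],None,fx=3,fy=3,interpolation=cv2.INTER_CUBIC))
```

```text
tcp fence mm [-101.9    3.6] 15.4 rot share [ 0.005 -0.076  0.005] F [-16.1   4.4  11.4] t 26.65
block scene [array([-48.8,   2.1])]
block side [array([-45.4,   6.2])]
vials scene [array([-48.4,  -1.2])]
vials side [array([-47.3,  -0.5])]
fence scene [array([-0.7,  2. ])]
fence side [array([-1.5,  5. ])]
scene fence y [-120.71296642  127.74659441] 3.5168139968977954 block y [-51.63775984  62.00881791] 5.185529037350083 diff 1.6687150404522875 block x [-106.46433518   -0.25916859]
side fence y [-125.46963928   99.38670056] -13.041469360093025 block y [-58.09097595  56.08186937] -1.0045532910221233 diff 12.036916069070902 block x [-111.9601061    -1.69045534]
```

View pics/s4c.png

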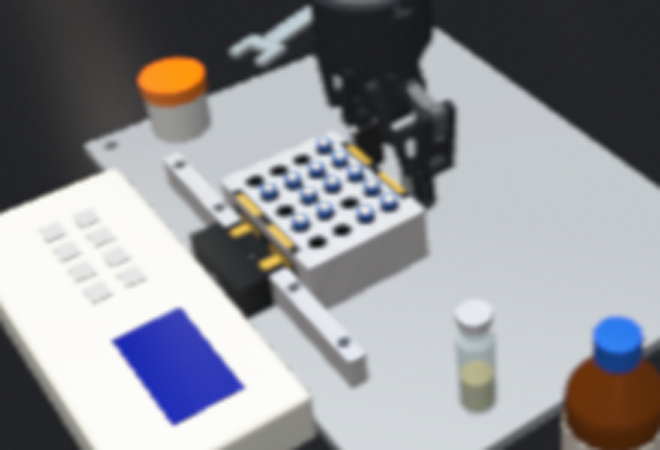

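Request:
drive_tool([
  {"dp":[0,0,0.01],"rot":[0,-0.05,0],"jaw":0.65},
  {"dp":[0,0,0.015],"rot":[0,-0.05,0],"jaw":0.65},
  {"dp":[0,0,0.018],"rot":[0,-0.05,0],"jaw":0.65},
  {"dp":[0,0,0.02],"rot":[0,-0.05,0],"jaw":0.65},
  {"dp":[0,0,0.02],"rot":[0,-0.05,0],"jaw":0.65},
])

```text
t: 27.6
position: [0.6001, -0.0152, 0.0253]
orientation: [0.095, 0.712, -0.095, 0.689]
ft_force: [-19.7, 4.6, 14.0]
finger_gap: 0.0555
```

Run:
```python
from h import *
plan([])
```

```text
tcp fence mm [-101.7    3.6] 15.3 rot share [ 0.006 -0.063  0.008] F [-19.7   4.6  14. ] t 27.6
```

Firm stop: the tip no longer advances while the force climbs to 20 N. Now I back off and check.

Request:
drive_tool([
  {"dp":[0,0,-0.05],"rot":[0,-0.06,0],"jaw":0.65},
  {"dp":[0,0,-0.12],"rot":[0,-0.06,0],"jaw":0.65},
  {"dp":[-0.1,0,-0.2],"rot":[0,-0.06,0],"jaw":0.65},
  {"dp":[-0.2,0,-0.3],"rot":[0,-0.06,0],"jaw":0.65},
  {"dp":[-0.3,0,-0.4],"rot":[0,-0.06,0],"jaw":0.65},
  {"dp":[-0.4,0,-0.45],"rot":[0,-0.06,0],"jaw":0.65},
  {"dp":[-0.45,0,-0.45],"rot":[0,-0.06,0],"jaw":0.65},
  {"dp":[-0.45,0,-0.45],"rot":[0,-0.06,0],"jaw":0.65},
])

```text
t: 28.4
position: [0.4367, 0.0316, 0.2182]
orientation: [0.094, 0.696, -0.096, 0.706]
ft_force: [1.3, -0.6, 0.0]
finger_gap: 0.0557
```

Run:
```python
from h import *
plan([]);g=f2w(-.046,0.001,0)
im,d,P=snap('scene');im2,d2,P2=snap('side');block('scene',g);block('side',g);check(g)
for n in ['headspace_vial','septa_tub','solvent_bottle','spanner']: print(n,[np.round(r['at'],3) for r in arm.landmark_of(n,'scene')])
f=lambda a:cv2.resize(a[:,:,::-1],None,fx=4,fy=4,interpolation=cv2.INTER_CUBIC)
cv2.imwrite('pics/s5.png',np.vstack([f(im[220:290,170:290]),f(im2[140:210,340:460])]))
```

```text
tcp fence mm [-271.6    4.8] 208.2 rot share [0.007 0.029 0.002] F [ 1.3 -0.6  0. ] t 28.4
scene block f mm [-45.1   4.8] size 117 88 yaw rel 0.0
side block f mm [-46.4  -0.9] size 118 90 yaw rel -0.1
block scene [array([-45.4,   4.2])]
block side []
vials scene [array([-47.8,   1.2])]
vials side []
fence scene [array([3.3, 3.4])]
fence side [array([-2.4,  3.9])]
scene fence y [-119.84183518  127.40033476] 3.7792497888274426 block y [-51.5744093   62.09243366] 5.259012183858186 diff 1.4797623950307432 block x [-88.26631187  -0.24087257]
side fence y [-127.30418229  123.28468824] -2.0097470227092558 block y [-58.06382427  57.40097329] -0.33142548967746066 diff 1.678321533031795 block x [-90.89226868  -1.40540644]
headspace_vial [array([0.707, 0.137, 0.012])]
septa_tub [array([ 0.619, -0.214,  0.012])]
solvent_bottle [array([ 0.702,  0.23 , -0.   ]), array([ 0.598, -0.015,  0.002])]
spanner [array([ 0.701, -0.044,  0.009])]
```

View pics/s5.png

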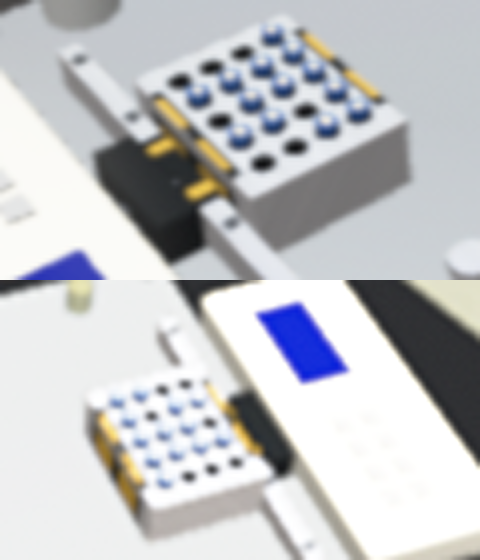

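```bash
python3 -c "
from h import *
print(arm.close_job())"
```

```text
the job is handed in; nothing more can be done
None
```

The block is docked flat against the fence with its two pads on the two contacts, and the job is handed in at about 29 s of the 72 s allowed.

- **Turning:** I walked it round about 54° with six closed-fingertip pushes at alternate, diagonally opposite corners. Its middle stayed within about 15 mm of where it began.
- **Centring and docking:** I pushed its end sideways in two steps, about 29 mm in all. Then I pushed it up to the fence with two spread fingertips. It came to a firm stop: the tip stopped advancing while the horizontal push rose to about 20 N. I then backed the arm away to about 0.2 m above the deck.
- **Last checks:** The block's angle to the fence is 0.0° and -0.1° in the two cameras. Its front face is 0.2–1.4 mm from the nominal fence face, within calibration error. It sits about 1.5 mm off centre sideways, and the pads allow about 9 mm.
- **Bystanders:** The vial, tub and bottle were found within 3–4 mm of where they started. The last spanner detection was false: it pointed at the fence. I did not recheck the spanner with a correct detection, but it looked in place in the picture taken during docking, and the arm never went near it.
- **Other disagreements:** The side camera missed the block on the last look. The two cameras also differ by about 5 mm in absolute sideways position, so I measured the offset against the fence within each camera.

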